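# Take the small sample jar out of the lidded box and stand it on the stirrer

### The arm

A 6-joint arm with a two-finger parallel gripper is mounted at the origin on a cart in front of the work surface, level with it; the furniture and walls round the work are solid. World frame = base frame: x ahead of the robot, y to its left, z up, the work surface at z = 0. Lengths are in m, angles in degrees, forces in N, time in s.
With the tool pointing down it reaches from about 0.325 to 0.775 m from the base axis. Payload 5.5 kg.
Tool frame: the origin (TCP) lies midway between the tips of the shut fingers; the grasp point (between the pads) lies 19 mm behind it; z points along the fingers, x is the direction in which the jaws open and shut, and the axes are right-handed (so a half turn about z gives the same grasp; the last joint's range is limited). The gripper opens to 88 mm and grips with 3 to 60 N. Pads are 20 mm wide; open, the fingers measure 115 mm over their backs; the gripper's body (75 mm by 178 mm) begins 61 mm behind the grasp point.
Start: joints at [-75.327, 5.22, 70.514, -0, 104.267, -3.249], TCP at [0.185, -0.571, 0.199] pointing down, gripper open.
Joint ranges: [-164.24, 164.24], [-49.07, 125.15], [9.68, 141.18], [-86.29, 266.29], [3.28, 154.24], [-151.56, 151.56]. Speed limits (degrees/s): [147.25, 147.25, 172.46, 180, 180, 180].

### API

Orientations are given as a 3x3 rotation matrix whose columns are the frame's x, y, z axes.
In Python, from workcell import bot gives the robot as it stands. The module is installed in compiled form; this text tells all that it offers.
- The arm moves only by the shell command python3 -m pendant 'ROWS' [FORCE]. ROWS is JSON, one flat list of numbers, 7 for each row, row after row: the shift along the tool's x, y, z in m, then the turn, a rotation vector about the tool's x, y, z in rad, then the finger opening in m, from 0 to 0.0878. A call has 1 to 10 rows; each row shifts and turns the commanded pose from where the row before left it, along the tool's axes as they then stand; what a row does not reach is not made up. A row lasts 1/10 s, in which the tool goes at most 50 mm and 8.59 degrees, less where a joint would pass 70% of its speed; a pose out of reach is approached as far as the arm can. A call with a gripper value outside its range is refused whole. The fingers move at their own pace and stop on an object; FORCE is the grip in N (left out, the last holds). Time passes only in rows, so rows that do not move let the fingers close. It gives the time, the measured TCP pose, the force and the opening at its end, in the units of the state.
- bot.sense(): the state, without advancing time (a new reading comes with each control period).
- bot.grab_frame(name): name is "scene" or "side" or "wrist"; returns the picture (420x560x3 uint8, blue, green, red); there is no depth.
- bot.calibration(name): a dict with "mtx" (3x3 intrinsics, pixels), "k1" (the pictures are not rectified: a ray, as slopes to the right and down, at radius r is drawn at 1 + k1 r^2 times it, then the intrinsics apply), "world_to_cam" (4x4, takes a point from world to camera coordinates); the wrist camera has in their place "mount" (4x4, takes a point from camera to tool coordinates, whose origin is the TCP and whose axes are the tool frame's). Camera axes: x right, y down, z forward; pixel columns grow to the right and rows downward; lengths in m; the calibration is good to about 2 mm. A picture is of the moment at which its call begins: read the wrist's pose just before it. calibration takes no time and is no camera call.
- bot.finish_job(): hands the job in, once; it reports no verdict.
The state is a dict: "clock": time; "q": joint angles; "dq": joint speeds; "joint_efforts": joint torques, N m; "tcp_pos": TCP position; "tool_rot": TCP orientation; "wrist_force": force on the tool from outside, world axes, zero at the start; "ft_torque": the same for the moment, N m; "finger_gap": opening from 0.0 (shut) to 1.0 (fully open).
Only numpy, scipy, OpenCV 4.12 (cv2) and the standard library are available. Lean on these libraries where they do the work, as an engineer would, in place of code of your own. Each camera call takes 0.05 s, during which the arm holds its last target.

### The job

Lift the lid off the grey storage box by its bar handle and lay it flat on the bench, handle up. Then take the smaller of the two jars out of the box and stand it upright in the middle of the stirrer's plate, setting it down rather than letting it drop; leave the larger jar standing in its place in the box.

Things in the scene. Friction and masses are not known exactly. Their poses are not given: they have to be found in the camera images.
- lid_handle (a point): Centre of the steel bar handle (100 mm long, 16 wide, 16 high, on two posts 72 mm apart) of the box's loose grey lid, 219 x 169 mm, 15 mm high with skirt, 0.25 kg. It is 43 mm above the skirt's lower edge, 28 mm above the lid's flat top, at first 117 mm above the bench; x along bar and the long side of lid and box, z up. The bench midway between box and stirrer, 0.5 m ahead, is free for the lid.
- small_jar_center (a point): Centre, half-way up, of the smaller screw-lid jar, 50 mm across, 55 mm high, 0.06 kg; z is its axis. Its screw lid is the top 11 mm, about 2 mm wider than the jar's body. It stands upright on the box's floor at one end (either one), on the box's long middle line, 48 mm from the middle (5 mm more or less).
- large_jar_center (a point): Centre, half-way up, of the larger screw-lid jar, 65 mm across, 72 mm high, 0.09 kg; z is its axis. It stands upright at the other end of the box and stays there. The box is grey, opaque, undivided, fixed on the bench right under the lid: outside 208 x 158 mm, 84 mm high; walls and floor 4 mm; inside 200 x 150 mm, 80 mm deep.
- plate_center (a point): Centre of the top face of the flat plate (152 x 152 mm) of the stirrer, a laboratory hotplate with two knobs on its front, 236 x 171 x 98 mm, cold, fixed on the bench. The point is on the plate's surface, 98 mm above the bench; x points to the back of the device, z up. Box and stirrer stand left and right of the robot, either way round.

How it is judged:
By the outcome, as a careful person would: the job done as asked, in the order asked, and still so for the second after the job is handed in, with the robot touching nothing.
It also fails if it takes over 58 s, if anything falls off the work surface, if the arm or the gripper's body presses on something with over 40 N, if the wrist force passes 120 N, or if a joint passes its speed limit or range.

## Working session

There is one attempt and no reset: what is moved stays moved. The work goes in short steps, Python scripts to look and compute and a shell command to move; the robot and the scene stay as the last step left them, time stands still between calls to the robot, and variables do not carry over. Pictures are saved under pics/ and viewed, and the job is handed in when it is done.

```bash
mkdir -p pics; ls; python3 - <<'E'
from workcell import bot
import cv2,numpy as np
s=bot.sense();print(s['clock'],s['tcp_pos'],s['tool_rot'],s['finger_gap'])
for n in ['scene','side','wrist']:
    c=bot.calibration(n);print(n,{k:np.round(v,4).tolist() for k,v in c.items()})
for n in ['scene','side']:
    cv2.imwrite(f'pics/{n}0.png',bot.grab_frame(n))
E
```

```text
pics
0.0 [ 0.18455658 -0.57056644  0.19755363] [[ 3.07730912e-01 -9.51473308e-01 -4.79777804e-04]
 [-9.51471627e-01 -3.07731271e-01  1.79100697e-03]
 [-1.85173796e-03 -9.46532405e-05 -9.99998281e-01]] 0.9975886101292134
scene {'mtx': [[438.1536, 0.0, 271.7715], [0.0, 438.1536, 206.8835], [0.0, 0.0, 1.0]], 'k1': -0.1113, 'world_to_cam': [[-0.4946, -0.869, 0.0146, 0.2387], [-0.5048, 0.2735, -0.8188, 0.3563], [0.7075, -0.4123, -0.5739, 0.8625], [0.0, 0.0, 0.0, 1.0]]}
side {'mtx': [[490.355, 0.0, 288.931], [0.0, 490.355, 207.6863], [0.0, 0.0, 1.0]], 'k1': -0.1522, 'world_to_cam': [[-0.9914, -0.13, -0.0137, 0.5153], [-0.0761, 0.6589, -0.7484, 0.1299], [0.1063, -0.7409, -0.6631, 1.3223], [0.0, 0.0, 0.0, 1.0]]}
wrist {'mtx': [[298.1692, 0.0, 279.3713], [0.0, 298.1692, 207.2892], [0.0, 0.0, 1.0]], 'k1': -0.0223, 'mount': [[1.0, 0.0005, 0.0005, 0.0011], [-0.0006, 0.9686, 0.2486, -0.0678], [-0.0003, -0.2486, 0.9686, -0.185], [0.0, 0.0, 0.0, 1.0]]}
```

View pics/scene0.png

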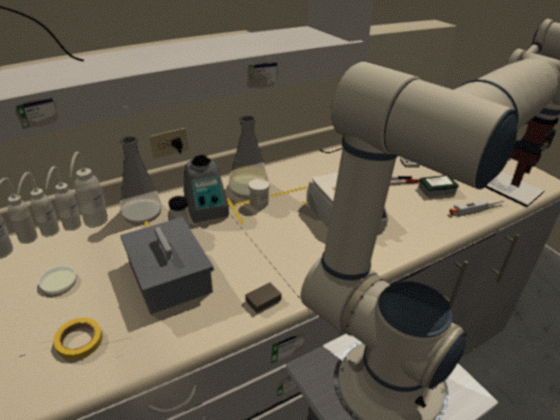

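View pics/side0.png

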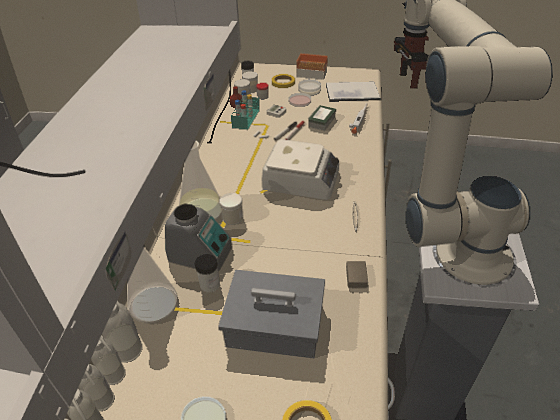

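The scene picture shows the box on the robot's left, with its handle near (163,243), and the stirrer on the right, partly hidden by the arm. The side picture shows the handle at about (274,295) and the stirrer plate at about (300,160). I'll enlarge both.

```bash
cat > h.py <<'E'
import numpy as np,cv2
from scipy.optimize import least_squares
from workcell import bot
def ray(name,px,pose=None):
    c=bot.calibration(name);K=c['mtx'];x=np.array([(px[0]-K[0][2])/K[0][0],(px[1]-K[1][2])/K[1][1]])
    rd=np.linalg.norm(x);r=rd
    for _ in range(50): r=rd/(1+c['k1']*r*r)
    d=np.r_[x*(r/rd if rd else 1),1]
    if name=='wrist':
        M=np.array(c['mount']);p,R=pose;W=np.eye(4);W[:3,:3]=R;W[:3,3]=p;T=W@M
    else: T=np.linalg.inv(np.array(c['world_to_cam']))
    d=T[:3,:3]@d;return T[:3,3],d/np.linalg.norm(d)
def tri(rays):
    A=0;b=0
    for o,d in rays:
        P=np.eye(3)-np.outer(d,d);A=A+P;b=b+P@o
    X=np.linalg.solve(A,b)
    return X,[round(float(np.linalg.norm((np.eye(3)-np.outer(d,d))@(X-o)))*1000,1) for o,d in rays]
def atz(r,z):
    o,d=r;return o+d*(z-o[2])/d[2]
def proj(name,X,pose=None):
    c=bot.calibration(name)
    if name=='wrist':
        p,R=pose;W=np.eye(4);W[:3,:3]=R;W[:3,3]=p;T=np.linalg.inv(W@np.array(c['mount']))
    else: T=np.array(c['world_to_cam'])
    x=T[:3,:3]@np.array(X)+T[:3,3];x=x[:2]/x[2];x=x*(1+c['k1']*(x@x));K=c['mtx']
    return np.array([K[0][0]*x[0]+K[0][2],K[1][1]*x[1]+K[1][2]])
E
python3 - <<'E'
import cv2
a=cv2.imread('pics/scene0.png');b=cv2.imread('pics/side0.png')
cv2.imwrite('pics/c1.png',cv2.resize(a[215:310,115:220],None,fx=6,fy=6,interpolation=2)[:600])
cv2.imwrite('pics/c2.png',cv2.resize(b[260:360,210:340],None,fx=6,fy=6,interpolation=2))
cv2.imwrite('pics/c3.png',cv2.resize(b[130:210,250:350],None,fx=7,fy=7,interpolation=2))
cv2.imwrite('pics/c4.png',cv2.resize(a[160:245,295:395],None,fx=7,fy=7,interpolation=2))
E
```

```text
(no output)
```

View pics/c1.png

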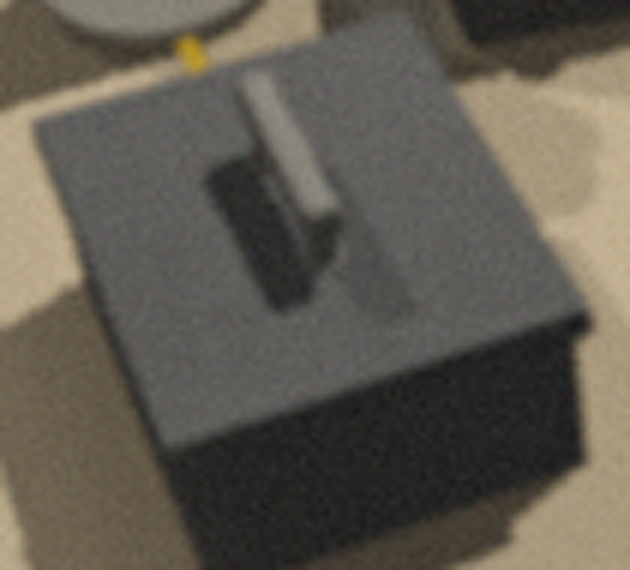

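View pics/c2.png

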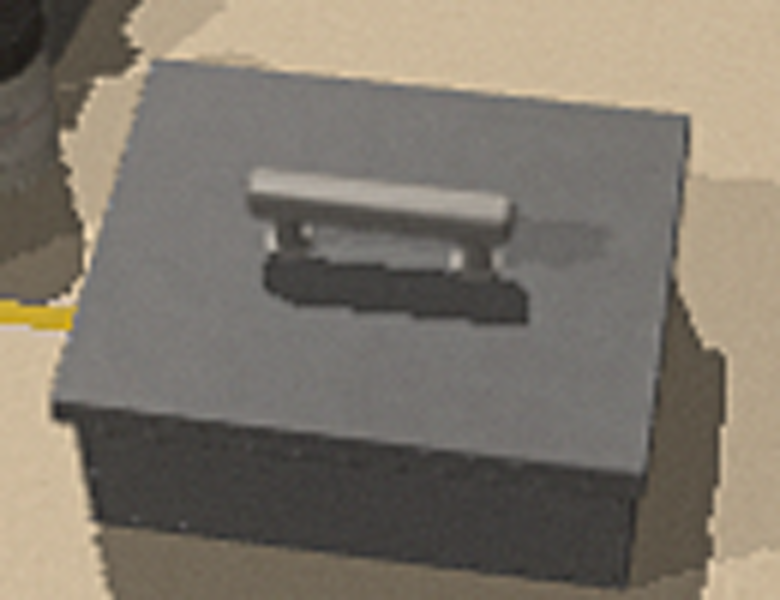

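View pics/c3.png

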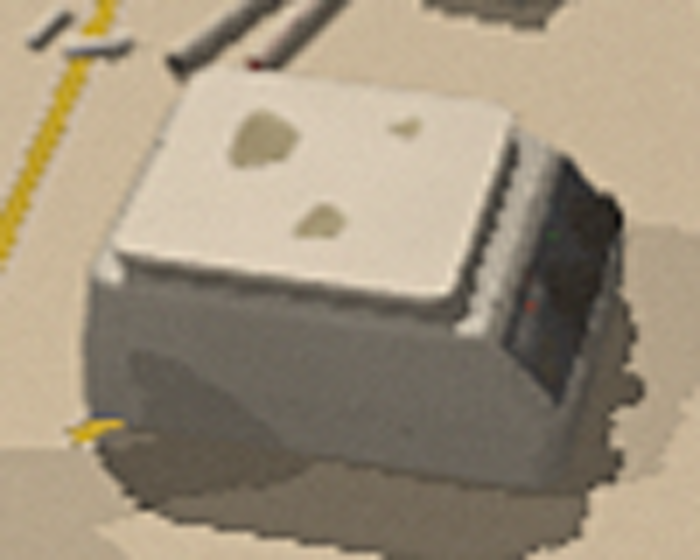

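View pics/c4.png

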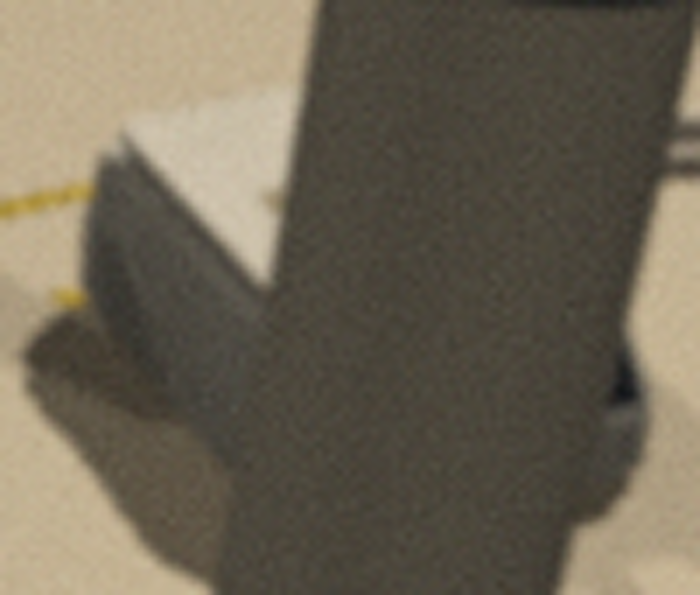

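```bash
python3 - <<'E'
from h import *
sc=lambda u,v:((u+.5)/6-.5+115,(v+.5)/6-.5+215)
sd=lambda u,v:((u+.5)/6-.5+210,(v+.5)/6-.5+260)
sp=lambda u,v:((u+.5)/7-.5+250,(v+.5)/7-.5+130)
P={}
for n,a,b in [('FL',(38,125),(57,403)),('FR',(405,12),(150,62)),('NR',(588,318),(690,117)),('NL',(168,447),(642,473)),('hF',(258,76),(252,178)),('hN',(322,212),(512,205))]:
    X,e=tri([ray('scene',sc(*a)),ray('side',sd(*b))]);P[n]=X;print(n,X.round(4),e)
c=sum(P[k] for k in['FL','FR','NR','NL'])/4;print('lid c',c.round(4),'handle c',((P['hF']+P['hN'])/2).round(4))
print('long',np.linalg.norm(P['FL']-P['NL']),np.linalg.norm(P['FR']-P['NR']),'short',np.linalg.norm(P['FL']-P['FR']),np.linalg.norm(P['NL']-P['NR']))
for d in (P['FL']-P['NL'],P['FR']-P['NR'],P['hF']-P['hN']):print('yaw',np.degrees(np.arctan2(d[1],d[0])))
for d in (P['FL']-P['FR'],P['NL']-P['NR']):print('yaw',np.degrees(np.arctan2(-d[0],d[1])))
q=[atz(ray('side',sp(*p)),.098) for p in [(195,68),(515,108),(445,300),(115,250)]]
print(np.array(q).round(4),np.mean(q,0));
for i in range(4):print(np.linalg.norm(q[i]-q[(i+1)%4]))
d=q[0]-q[1];print(np.degrees(np.arctan2(d[1],d[0])));d=q[3]-q[2];print(np.degrees(np.arctan2(d[1],d[0])))
E
```

```text
FL [0.6255 0.3651 0.0821] [0.1, 0.1]
FR [0.6259 0.1984 0.0831] [0.4, 0.4]
NR [0.406  0.203  0.0816] [2.0, 2.0]
NL [0.4104 0.37   0.0844] [0.0, 0.0]
hF [0.5659 0.2808 0.1184] [0.1, 0.1]
hN [0.467  0.2857 0.1222] [0.9, 0.9]
lid c [0.517  0.2841 0.0828] handle c [0.5164 0.2832 0.1203]
long 0.21511629492124715 0.21999254740526974 short 0.16672549273552964 0.16716086912779662
yaw -1.3174039559747217
yaw -1.1955184745782501
yaw -2.8419455955375326
yaw 0.14182187570440813
yaw -1.5363339563460838
[[ 0.6022 -0.3524  0.098 ]
 [ 0.4527 -0.3363  0.098 ]
 [ 0.4711 -0.1897  0.098 ]
 [ 0.6156 -0.209   0.098 ]] [ 0.53537869 -0.27186775  0.098     ]
0.15031109992211242
0.1476785534166958
0.1458171445370561
0.1440314971744253
-6.183635936491903
-7.614744639989166
```

```bash
python3 -m pendant '[0,0,-0.02,0,0,0.1117,0.0878, 0,0,-0.02,0,0,0.1117,0.0878, 0,0,-0.015,0,0,0.1117,0.0878]'
python3 -m pendant '[-0.034,-0.0298,0,0,0,0,0.0878, -0.034,-0.0298,0,0,0,0,0.0878, -0.034,-0.0298,0,0,0,0,0.0878, -0.034,-0.0298,0,0,0,0,0.0878, -0.034,-0.0298,0,0,0,0,0.0878, -0.034,-0.0298,0,0,0,0,0.0878, -0.034,-0.0298,0,0,0,0,0.0878, -0.034,-0.0298,0,0,0,0,0.0878, -0.034,-0.0298,0,0,0,0,0.0878, 0,0,0,0,0,0,0.0878]'
cat >> h.py <<'E'
def snap(n,tag):
    s=bot.sense();im=bot.grab_frame(n);cv2.imwrite(f'pics/{tag}.png',im)
    np.savez(f'pics/{tag}.npz',p=s['tcp_pos'],R=s['tool_rot']);R=np.array(s['tool_rot'])
    print(tag,round(s['clock'],2),np.round(s['tcp_pos'],4),'yawx',np.degrees(np.arctan2(R[1,0],R[0,0])).round(2),'z',R[:,2].round(4),'F',np.round(s['wrist_force'],1),'gap',round(s['finger_gap']*.0878,4),'q',np.round(s['q'],1))
def pose(tag):
    f=np.load(f'pics/{tag}.npz');return f['p'],f['R']
E
python3 -c "
from h import *
snap('wrist','w1')"
```

```text
clock: 0.4
tcp_pos: [0.1846, -0.5708, 0.2543]
tool_rot: [[-0.027, -1.0, -0.0], [-1.0, 0.027, 0.0], [-0.0, 0.0, -1.0]]
wrist_force: [1.2, 0.2, 0.1]
finger_gap: 1.004
clock: 1.4
tcp_pos: [0.4622, -0.2669, 0.2529]
tool_rot: [[-0.016, -1.0, -0.0], [-1.0, 0.016, 0.002], [-0.002, 0.0, -1.0]]
wrist_force: [-0.1, 0.4, -0.5]
finger_gap: 0.999
w1 1.4 [ 0.4622 -0.2669  0.2529] yawx -90.9 z [-1.0e-04  2.2e-03 -1.0e+00] F [-0.1  0.4 -0.5] gap 0.0877 q [-3.370e+01 -3.900e+00  7.420e+01  1.000e-01  1.098e+02  5.720e+01]
```

View pics/w1.png

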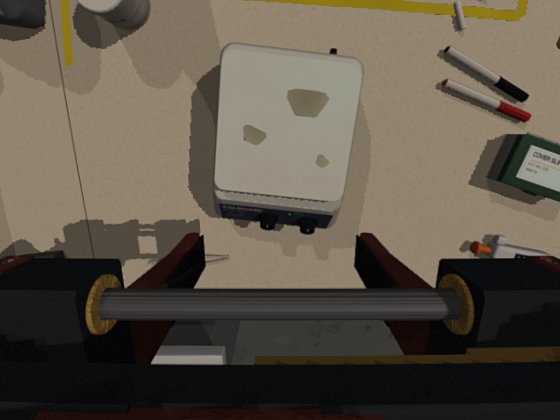

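The wrist view from above the stirrer shows the whole plate, with corners near (225,48), (361,58), (343,198) and (217,190). I'll take a second view from a shifted place.

```bash
python3 -m pendant '[-0.04,-0.015,0,0,0,0,0.0878, -0.04,-0.015,0,0,0,0,0.0878, -0.04,-0.015,0,0,0,0,0.0878, 0,0,0,0,0,0,0.0878, 0,0,0,0,0,0,0.0878]'
python3 -c "
from h import *
snap('wrist','w2')
for t,x,y in[('w1',205,30),('w2',290,30)]:
  a=cv2.imread(f'pics/{t}.png');cv2.imwrite(f'pics/{t}c.png',cv2.resize(a[y:y+190,x:x+200],None,fx=3,fy=3,interpolation=2))"
```

```text
clock: 1.95
tcp_pos: [0.5069, -0.1527, 0.2534]
tool_rot: [[-0.022, -1.0, -0.001], [-1.0, 0.022, -0.001], [0.001, 0.001, -1.0]]
wrist_force: [-0.0, -0.1, 0.7]
finger_gap: 0.997
w2 1.95 [ 0.5069 -0.1527  0.2534] yawx -91.26 z [-7.e-04 -7.e-04 -1.e+00] F [-0.  -0.1  0.7] gap 0.0875 q [-2.040e+01 -4.600e+00  7.480e+01 -1.000e-01  1.098e+02  7.080e+01]
```

View pics/w2.png

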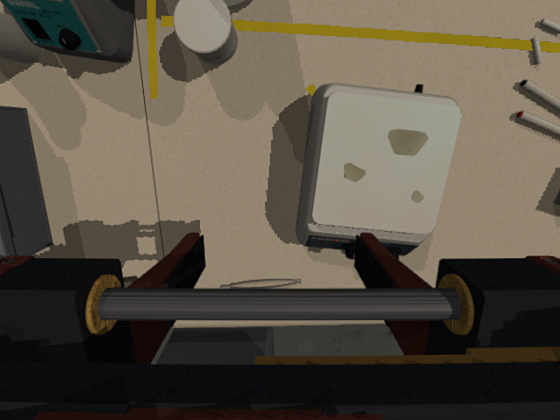

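View pics/w1c.png

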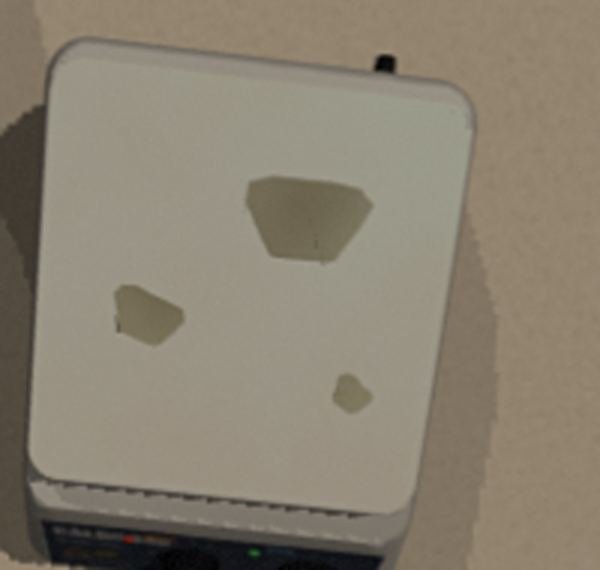

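View pics/w2c.png

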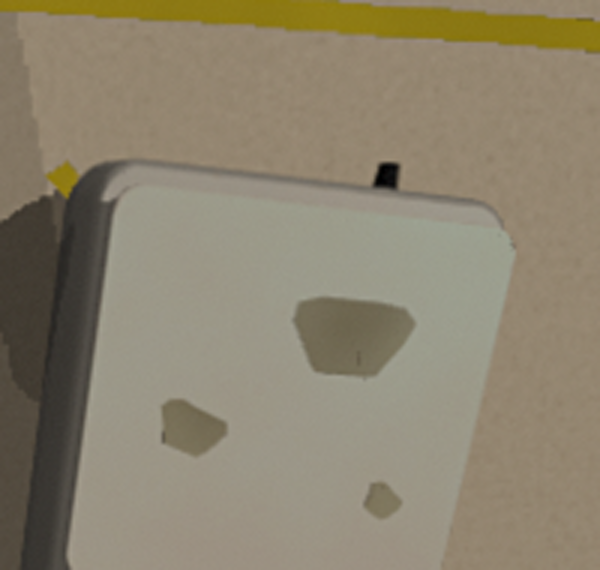

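```bash
python3 - <<'E'
from h import *
c1=lambda u,v:((u+.5)/3-.5+205,(v+.5)/3-.5+30)
c2=lambda u,v:((u+.5)/3-.5+290,(v+.5)/3-.5+30)
p1,p2=pose('w1'),pose('w2')
for n,a,b in [('TL',(48,57),(116,186)),('TR',(474,110),(515,236)),('small',(352,413),(382,518)),('mid',(185,318),(228,430)),('bigR',(373,207),(415,322)),('bigBL',(270,256),(313,372))]:
    X,e=tri([ray('wrist',c1(*a),p1),ray('wrist',c2(*b),p2)]);print(n,X.round(4),e)
for z in (.098,.094):
    q=[atz(ray('wrist',c1(*p),p1),z) for p in [(48,57),(474,110),(412,518),(28,476)]]
    print(np.array(q).round(4),np.mean(q,0),[np.linalg.norm(q[i]-q[(i+1)%4]).round(4) for i in range(4)])
    print([atz(ray('wrist',c2(*p),p2),z).round(4) for p in [(116,186),(515,236)]])
E
```

```text
TL [ 0.6147 -0.2088  0.0983] [0.1, 0.1]
TR [ 0.596  -0.3587  0.093 ] [0.4, 0.4]
small [ 0.4893 -0.317   0.0957] [0.2, 0.2]
mid [ 0.5255 -0.2541  0.0954] [0.1, 0.1]
bigR [ 0.5645 -0.3238  0.0928] [0.6, 0.6]
bigBL [ 0.5471 -0.2858  0.0946] [0.0, 0.0]
[[ 0.6147 -0.2088  0.098 ]
 [ 0.5954 -0.3576  0.098 ]
 [ 0.4481 -0.3409  0.098 ]
 [ 0.467  -0.1919  0.098 ]] [ 0.53132214 -0.27479037  0.098     ] [np.float64(0.15), np.float64(0.1483), np.float64(0.1501), np.float64(0.1487)]
[array([ 0.6148, -0.2089,  0.098 ]), array([ 0.5954, -0.3556,  0.098 ])]
[[ 0.6157 -0.2081  0.094 ]
 [ 0.5962 -0.3586  0.094 ]
 [ 0.4472 -0.3417  0.094 ]
 [ 0.4662 -0.191   0.094 ]] [ 0.5313334  -0.27485428  0.094     ] [np.float64(0.1518), np.float64(0.15), np.float64(0.1519), np.float64(0.1505)]
[array([ 0.6153, -0.2095,  0.094 ]), array([ 0.5956, -0.3579,  0.094 ])]
```

```bash
python3 -m pendant '[-0.044,0,0,0,0,0,0.0878, -0.044,0,0,0,0,0,0.0878, -0.044,0,0,0,0,0,0.0878, -0.044,0,0,0,0,0,0.0878, -0.044,0,0,0,0,0,0.0878, -0.044,0,0,0,0,0,0.0878, -0.044,0,0,0,0,0,0.0878, 0,0,0,0,0,0,0.06, 0,0,0,0,0,0,0.06]'
python3 -c "
from h import *
snap('wrist','w3')"
python3 -m pendant '[-0.042,0,0,0,0,0,0.06, -0.042,0,0,0,0,0,0.06, -0.042,0,0,0,0,0,0.06, 0,0,0,0,0,0,0.06, 0,0,0,0,0,0,0.06]'
python3 -c "
from h import *
snap('wrist','w4')"
```

```text
clock: 2.9
tcp_pos: [0.5144, 0.1547, 0.2533]
tool_rot: [[-0.023, -1.0, -0.001], [-1.0, 0.023, -0.001], [0.001, 0.001, -1.0]]
wrist_force: [0.6, -0.7, 0.1]
finger_gap: 0.855
w3 2.9 [0.5144 0.1547 0.2533] yawx -91.31 z [-5.0e-04 -1.1e-03 -1.0e+00] F [ 0.6 -0.7  0.1] gap 0.0751 q [ 1.310e+01 -3.400e+00  7.360e+01 -1.000e-01  1.098e+02  1.044e+02]
clock: 3.45
tcp_pos: [0.5176, 0.2802, 0.2533]
tool_rot: [[-0.024, -1.0, -0.0], [-1.0, 0.024, -0.001], [0.001, 0.0, -1.0]]
wrist_force: [-0.4, -0.5, 0.3]
finger_gap: 0.684
w4 3.45 [0.5176 0.2802 0.2533] yawx -91.36 z [-3.0e-04 -1.2e-03 -1.0e+00] F [-0.4 -0.5  0.3] gap 0.0601 q [ 2.510e+01  4.600e+00  6.560e+01 -1.000e-01  1.099e+02  1.165e+02]
```

View pics/w3.png

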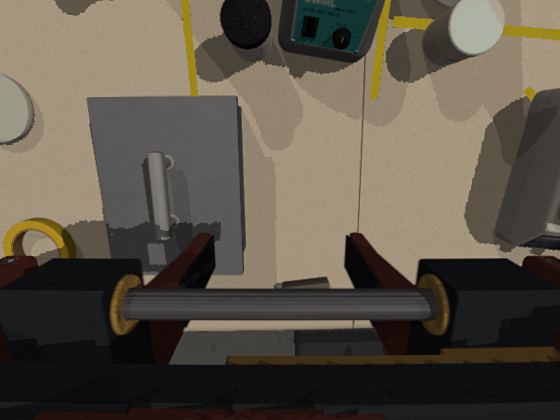

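View pics/w4.png

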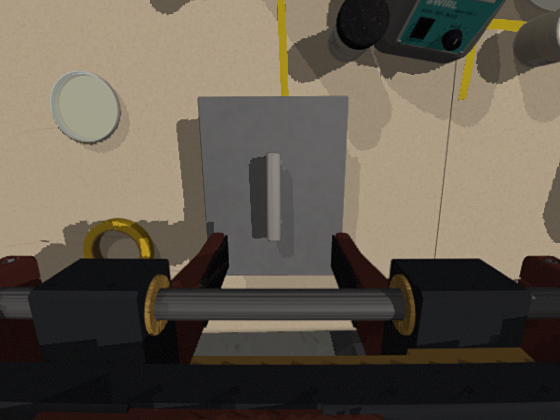

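Both pictures show the box and its bar. In w3 the bar runs from about (154,153) to (163,237), and in w4 from (273,153) to (273,240). I'll enlarge them.

```bash
python3 - <<'E'
import cv2,numpy as np
a=cv2.imread('pics/w3.png')[140:250,110:200];b=cv2.imread('pics/w4.png')[140:250,235:325]
f=lambda i:cv2.resize(i,None,fx=4.4,fy=5,interpolation=2)
cv2.imwrite('pics/c34.png',np.hstack([f(a),f(b)]))
E
```

```text
(no output)
```

View pics/c34.png

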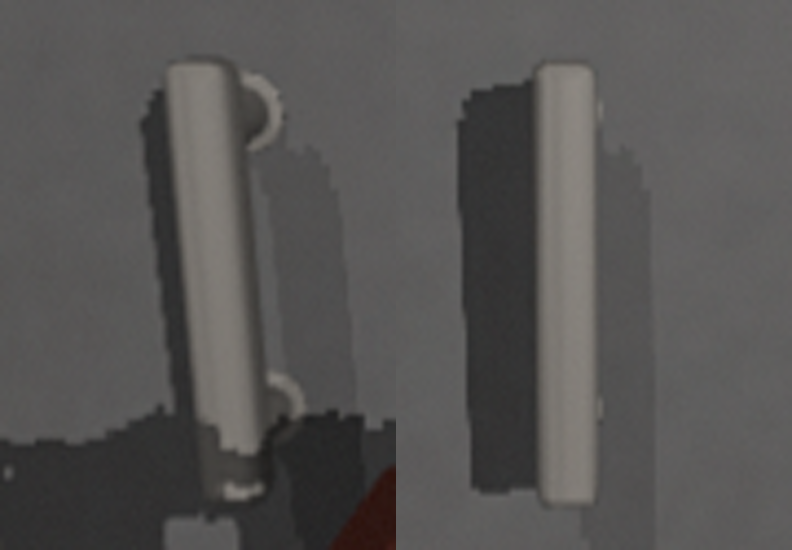

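```bash
python3 - <<'E'
from h import *
c3=lambda u,v:((u+.5)/4.4-.5+110,(v+.5)/5-.5+140)
c4=lambda u,v:((u-396+.5)/4.4-.5+235,(v+.5)/5-.5+140)
p3,p4=pose('w3'),pose('w4')
for n,a,b in [('FL',(168,64),(537,65)),('NL',(205,500),(541,503)),('FR',(227,64),(595,65))]:
    X,e=tri([ray('wrist',c3(*a),p3),ray('wrist',c4(*b),p4)]);print(n,X.round(4),e)
for z in (.125,.121):
    q=[atz(ray('wrist',c4(*p),p4),z) for p in [(537,65),(595,65),(597,503),(541,503)]]
    print(np.array(q).round(4),np.mean(q,0),[np.linalg.norm(q[i]-q[(i+1)%4]).round(4) for i in range(4)])
q=[atz(ray('wrist',p,p4),.089) for p in [(199,97),(348,97)]];print(q)
E
```

```text
FL [0.5639 0.2912 0.1203] [0.0, 0.0]
NL [0.467  0.2933 0.1229] [0.1, 0.1]
FR [0.5635 0.2773 0.1194] [0.0, 0.0]
[[0.5642 0.291  0.125 ]
 [0.5639 0.2773 0.125 ]
 [0.4674 0.279  0.125 ]
 [0.4677 0.2932 0.125 ]] [0.51579414 0.28515742 0.125     ] [np.float64(0.0137), np.float64(0.0965), np.float64(0.0142), np.float64(0.0965)]
[[0.5639 0.2912 0.121 ]
 [0.5636 0.2773 0.121 ]
 [0.4659 0.2791 0.121 ]
 [0.4662 0.2934 0.121 ]] [0.51490024 0.28525186 0.121     ] [np.float64(0.0138), np.float64(0.0977), np.float64(0.0144), np.float64(0.0977)]
[array([0.62444627, 0.36552133, 0.089     ]), array([0.62058399, 0.20031937, 0.089     ])]
```

```bash
python3 -m pendant '[-0.0048,0.002,0.035,0,0,0,0.06, 0,0,0.035,0,0,0,0.06, 0,0,0.035,0,0,0,0.06, 0,0,0.03,0,0,0,0.06, 0,0,0.018,0,0,0,0.06, 0,0,0,0,0,0,0.06]'
python3 -m pendant '[0,0,0,0,0,0,0,0,0,0,0,0,0,0,0,0,0,0,0,0,0,0,0,0,0,0,0,0,0,0,0,0,0,0,0,0,0,0,0,0,0,0,0,0,0,0,0,0,0]' 30
python3 -c "
from h import *
snap('wrist','w5')"
```

```text
clock: 4.1
tcp_pos: [0.5141, 0.2835, 0.0974]
tool_rot: [[-0.025, -1.0, -0.005], [-1.0, 0.025, -0.003], [0.003, 0.005, -1.0]]
wrist_force: [-0.3, 0.2, 0.6]
finger_gap: 0.683
clock: 4.8
tcp_pos: [0.5153, 0.287, 0.1014]
tool_rot: [[-0.022, -1.0, 0.001], [-1.0, 0.022, 0.001], [-0.001, -0.001, -1.0]]
wrist_force: [-0.6, -0.3, 2.5]
finger_gap: 0.083
w5 4.8 [0.5153 0.287  0.1014] yawx -91.26 z [ 1.e-03  6.e-04 -1.e+00] F [-0.6 -0.3  2.5] gap 0.0073 q [ 25.8   3.7  81.9   0.   94.3 117.1]
```

View pics/w5.png

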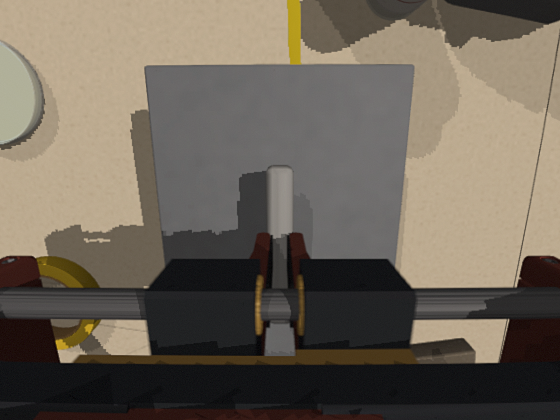

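The bar appears between the fingers in w5, from (280,165) down to (280,235), but the reading of 7 mm is less than the 16 mm bar. I'll let it settle and look closer.

```bash
python3 -m pendant '[0,0,0,0,0,0,0,0,0,0,0,0,0,0]' 30
python3 -c "
from h import *
snap('wrist','w6')
a=cv2.imread('pics/w6.png')[200:370,210:350];cv2.imwrite('pics/w6c.png',cv2.resize(a,None,fx=3.5,fy=3.5,interpolation=2))
snap('side','s6')
a=cv2.imread('pics/s6.png')[190:350,190:350];cv2.imwrite('pics/s6c.png',cv2.resize(a,None,fx=3.7,fy=3.7,interpolation=2))
"
```

```text
clock: 5.05
tcp_pos: [0.5154, 0.2869, 0.1014]
tool_rot: [[-0.022, -1.0, 0.001], [-1.0, 0.022, 0.001], [-0.001, -0.001, -1.0]]
wrist_force: [0.2, -0.4, 5.6]
finger_gap: 0.003
w6 5.05 [0.5154 0.2869 0.1014] yawx -91.28 z [ 1.2e-03  5.0e-04 -1.0e+00] F [ 0.2 -0.4  5.6] gap 0.0002 q [ 25.8   3.7  81.9  -0.   94.3 117.1]
s6 5.1 [0.5154 0.287  0.1014] yawx -91.27 z [ 1.2e-03  6.0e-04 -1.0e+00] F [-0.1 -0.5  5.3] gap 0.0002 q [ 25.8   3.7  81.9  -0.   94.3 117.1]
```

View pics/w6c.png

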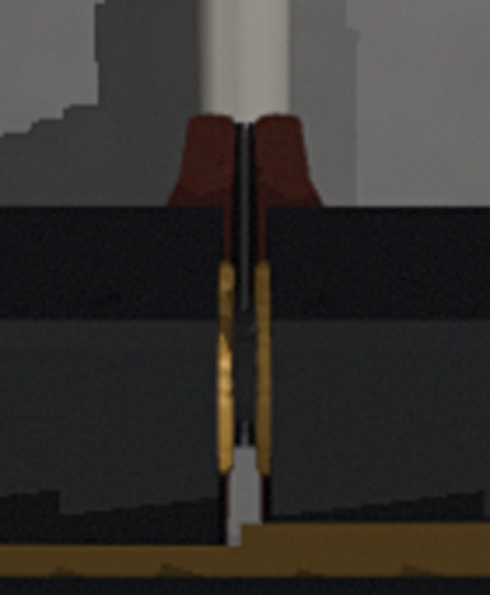

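View pics/s6c.png

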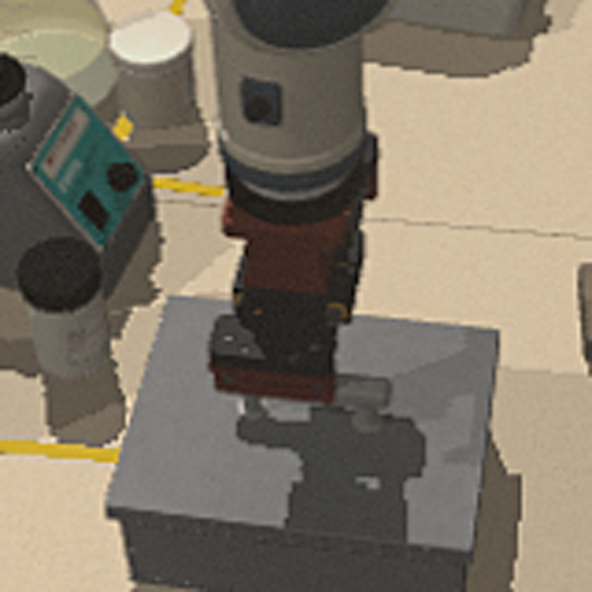

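The fingers are fully shut with 5 N upward, so they have not straddled the bar as expected. I'll check where the cameras put the fingertips against the reported TCP.

```bash
python3 - <<'E'
from h import *
snap('scene','sc6')
p,R=pose('s6')
for n in('side','scene'):
    print(n,'tcp',proj(n,p).round(1),'grasp',proj(n,p-.019*R[:,2]).round(1),[proj(n,[.5155-.05*s,.285+.001*s,.121]).round(1) for s in(-1,1)])
a=cv2.imread('pics/s6.png');cv2.imwrite('pics/s6d.png',cv2.resize(a[240:340,225:335],None,fx=6,fy=6,interpolation=2))
a=cv2.imread('pics/sc6.png');cv2.imwrite('pics/sc6d.png',cv2.resize(a[190:290,110:230],None,fx=6,fy=6,interpolation=2))
print('wrist tcp',proj('wrist',p,(p,R)),'sidebar',[proj('wrist',[.5155+.05,.285+d,.125],(p,R)).round(1) for d in(-.009,.007)])
E
```

```text
sc6 5.15 [0.5154 0.2869 0.1013] yawx -91.28 z [ 1.1e-03  6.0e-04 -1.0e+00] F [0.1 1.  4.8] gap 0.0001 q [ 25.8   3.7  81.9   0.   94.3 117.1]
side tcp [273.7 298.3] grasp [273.4 293. ] [array([251.4, 289.7]), array([295.7, 294.7])]
scene tcp [162.5 244.8] grasp [161.5 238.7] [array([156.2, 226.8]), array([168.6, 250.4])]
wrist tcp [277.68437402 237.76425516] sidebar [array([295.6, 164.8]), array([265.9, 165.4])]
```

View pics/s6d.png

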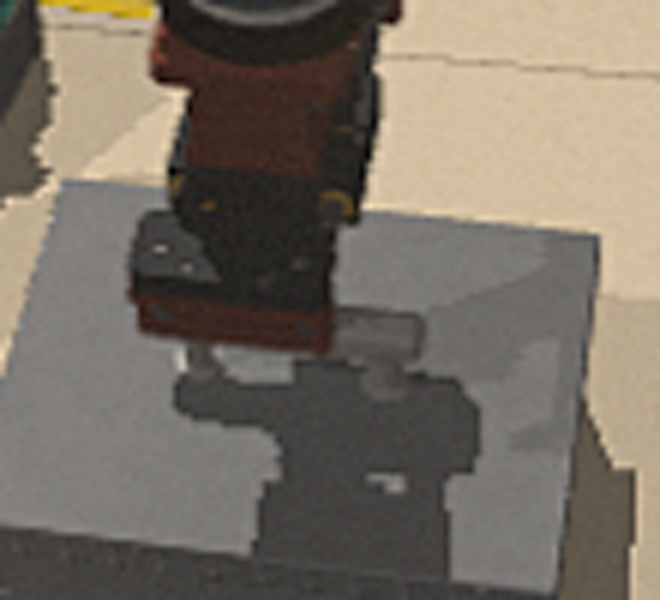

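View pics/sc6d.png

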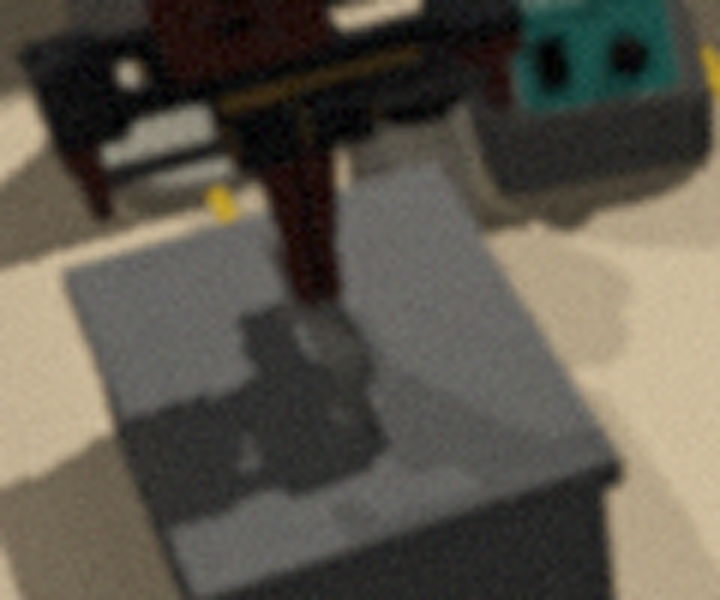

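The scene view puts the fingertips near (162,240), about 15 mm higher than the reported TCP, and they seem to rest on the bar. I'll lift with the fingers shut and measure the tip in free air.

```bash
python3 -m pendant '[0,0,-0.03,0,0,0,0, 0,0,-0.03,0,0,0,0, 0,0,-0.03,0,0,0,0, 0,0,0,0,0,0,0, 0,0,0,0,0,0,0]'
python3 - <<'E'
from h import *
for n in('scene','side','wrist'): snap(n,n+'7')
p,R=pose('side7')
for n in('side','scene'):
    print(n,'tcp',proj(n,p).round(1),'grasp',proj(n,p-.019*R[:,2]).round(1))
f=lambda n,y,x:cv2.resize(cv2.imread(f'pics/{n}.png')[y:y+100,x:x+100],None,fx=4,fy=4,interpolation=2)
q=proj('side',p).astype(int);r=proj('scene',p).astype(int);print(q-[50,60],r-[50,60])
cv2.imwrite('pics/c7.png',np.hstack([f('scene7',r[1]-60,r[0]-50),f('side7',q[1]-60,q[0]-50)]))
E
```

```text
clock: 5.7
tcp_pos: [0.5152, 0.2868, 0.1902]
tool_rot: [[-0.022, -1.0, 0.0], [-1.0, 0.022, 0.0], [-0.0, -0.0, -1.0]]
wrist_force: [-0.4, -0.7, -1.1]
finger_gap: 0.007
scene7 5.7 [0.5152 0.2868 0.1902] yawx -91.28 z [ 1.e-04  0.e+00 -1.e+00] F [-0.4 -0.7 -1.1] gap 0.0006 q [ 25.8   3.5  73.2  -0.  103.3 117.1]
side7 5.75 [0.5147 0.2866 0.1889] yawx -91.28 z [-0.0019 -0.001  -1.    ] F [0.1 0.2 0.1] gap 0.0004 q [ 25.8   3.5  73.3  -0.  103.3 117.1]
wrist7 5.8 [0.5144 0.2864 0.1883] yawx -91.28 z [-0.0031 -0.0015 -1.    ] F [ 0.3 -0.2  0.4] gap 0.0004 q [ 25.8   3.6  73.3   0.  103.3 117.1]
side tcp [272.5 272.7] grasp [272.2 266.8]
scene tcp [157.8 215.6] grasp [156.7 208.9]
[222 212] [107 155]
```

View pics/c7.png

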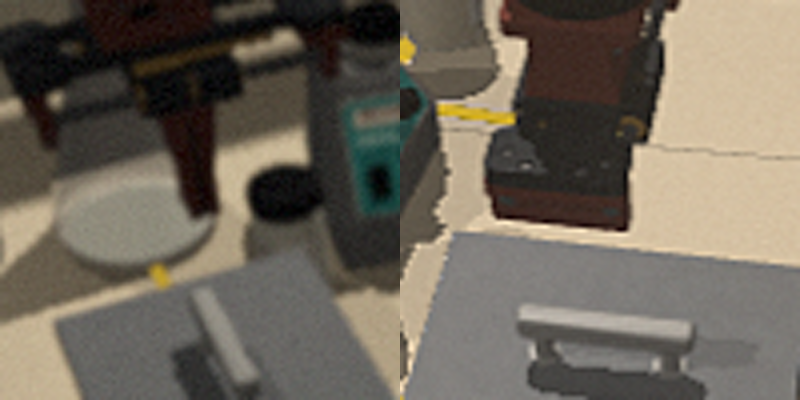

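View pics/wrist7.png

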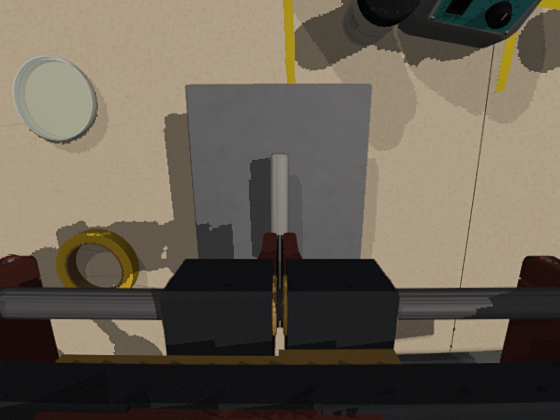

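The tip in the scene picture lies at (156.5,209), exactly where a point 19 mm behind the reported TCP projects. So the real fingertips end about 19 mm short of the TCP, and I need to go about that much lower. I'll descend in stages while watching the force.

```bash
python3 -m pendant '[0.0015,0,0,0,0,0,0.05, 0,0,0,0,0,0,0.05, 0,0,0.03,0,0,0,0.05, 0,0,0.03,0,0,0,0.05, 0,0,0.03,0,0,0,0.05, 0,0,0,0,0,0,0.05, 0,0,0,0,0,0,0.05]'
python3 -m pendant '[0,0,0.008,0,0,0,0.05, 0,0,0,0,0,0,0.05]'
python3 -m pendant '[0,0,0.006,0,0,0,0.05, 0,0,0,0,0,0,0.05]'
python3 - <<'E'
from h import *
for n in('scene','side'): snap(n,n+'8')
f=lambda n,y,x:cv2.resize(cv2.imread(f'pics/{n}.png')[y:y+100,x:x+100],None,fx=4,fy=4,interpolation=2)
cv2.imwrite('pics/c8.png',np.hstack([f('scene8',190,112),f('side8',240,220)]))
E
```

```text
clock: 6.55
tcp_pos: [0.5147, 0.2851, 0.1006]
tool_rot: [[-0.022, -1.0, -0.001], [-1.0, 0.022, -0.001], [0.001, 0.001, -1.0]]
wrist_force: [0.5, -0.1, -0.1]
finger_gap: 0.567
clock: 6.75
tcp_pos: [0.5155, 0.2855, 0.0935]
tool_rot: [[-0.022, -1.0, 0.001], [-1.0, 0.022, 0.001], [-0.001, -0.001, -1.0]]
wrist_force: [0.8, 1.0, 0.1]
finger_gap: 0.568
clock: 6.95
tcp_pos: [0.5149, 0.2852, 0.0863]
tool_rot: [[-0.022, -1.0, -0.0], [-1.0, 0.022, -0.0], [0.0, 0.0, -1.0]]
wrist_force: [0.1, 0.5, 0.3]
finger_gap: 0.569
scene8 6.95 [0.5149 0.2852 0.0863] yawx -91.28 z [-3.e-04 -1.e-04 -1.e+00] F [0.1 0.5 0.3] gap 0.0499 q [ 25.7   3.9  83.3   0.   92.8 116.9]
side8 7.0 [0.5149 0.2852 0.0865] yawx -91.28 z [-3.e-04 -1.e-04 -1.e+00] F [-0.2 -0.5 -1.7] gap 0.0501 q [ 25.7   3.9  83.3  -0.   92.9 116.9]
```

View pics/c8.png

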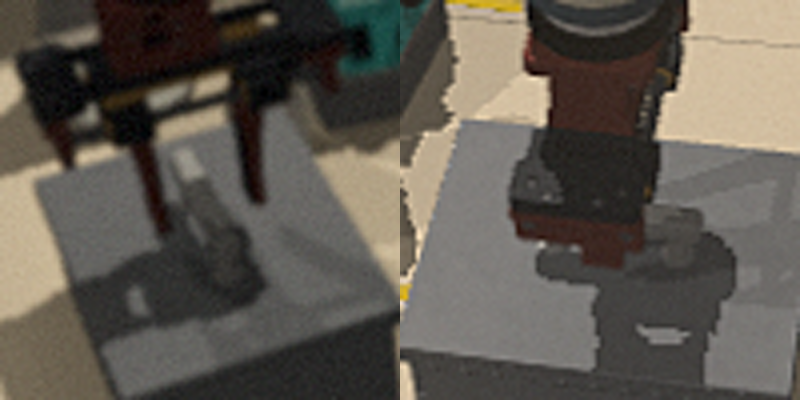

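There is no contact with the TCP at 0.086 m, and the fingers stand either side of the bar. I'll go 8 mm lower and grip.

```bash
python3 -m pendant '[0,0,0.008,0,0,0,0.05, 0,0,0,0,0,0,0.05]'
python3 -m pendant '[0,0,0,0,0,0,0,0,0,0,0,0,0,0,0,0,0,0,0,0,0,0,0,0,0,0,0,0,0,0,0,0,0,0,0,0,0,0,0,0,0,0]' 40
```

```text
clock: 7.25
tcp_pos: [0.5145, 0.285, 0.0773]
tool_rot: [[-0.022, -1.0, -0.002], [-1.0, 0.022, -0.001], [0.001, 0.002, -1.0]]
wrist_force: [-0.0, 0.2, 0.1]
finger_gap: 0.571
clock: 7.85
tcp_pos: [0.5151, 0.2855, 0.0788]
tool_rot: [[-0.022, -1.0, 0.0], [-1.0, 0.022, 0.0], [-0.0, -0.0, -1.0]]
wrist_force: [0.3, -0.1, 0.5]
finger_gap: 0.178
```

The gap is 15.6 mm, so the bar is held. Now I lift.

```bash
python3 -m pendant '[0,0,-0.01,0,0,0,0, 0,0,-0.02,0,0,0,0, 0,0,-0.02,0,0,0,0, 0,0,-0.02,0,0,0,0, 0,0,0,0,0,0,0, 0,0,0,0,0,0,0]'
python3 - <<'E'
from h import *
for n in('scene','side'): snap(n,n+'9')
a=np.hstack([cv2.imread(f'pics/{n}9.png')[180:400,60:400] for n in('scene','side')]);cv2.imwrite('pics/c9.png',a)
for u,v in [(357,285),(345,275),(210,300),(231,232),(240,265)]:print(u,v,atz(ray('side',(u,v)),0).round(3))
E
```

```text
clock: 8.45
tcp_pos: [0.5151, 0.2852, 0.1485]
tool_rot: [[-0.022, -1.0, 0.0], [-1.0, 0.022, -0.0], [0.0, -0.0, -1.0]]
wrist_force: [-0.6, 0.3, -4.0]
finger_gap: 0.18
scene9 8.45 [0.5151 0.2852 0.1485] yawx -91.29 z [ 2.e-04 -0.e+00 -1.e+00] F [-0.6  0.3 -4. ] gap 0.0158 q [ 25.7   3.2  77.7  -0.   99.1 117. ]
side9 8.5 [0.5146 0.285  0.1474] yawx -91.28 z [-1.5e-03 -8.0e-04 -1.0e+00] F [-0.  -0.1 -2.8] gap 0.0157 q [ 25.7   3.3  77.8  -0.   99.1 116.9]
357 285 [0.325 0.142 0.   ]
345 275 [0.357 0.111 0.   ]
210 300 [0.689 0.235 0.   ]
231 232 [ 0.689 -0.012 -0.   ]
240 265 [0.638 0.109 0.   ]
```

View pics/c9.png

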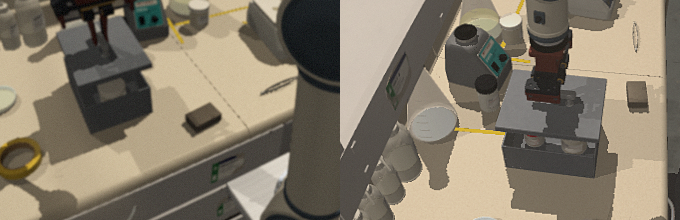

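```bash
python3 - <<'E'
from h import *
for p in[(222,287),(300,281)]:print(atz(ray('wrist',p,pose('w2')),0))
for p in[(356,204),(354,230)]:print(atz(ray('side',p),0))
E
python3 -m pendant '[0.04,0.002,0,0,0,0,0, 0.045,0.002,0,0,0,0,0, 0.045,0.002,0,0,0,0,0, 0.045,0.002,0,0,0,0,0, 0.045,0.002,0,0,0,0,0, 0.04,0.002,0,0,0,0,0, 0.015,0,0,0,0,0,0, 0,0,0,0,0,0,0, 0,0,0,0,0,0,0]'
python3 - <<'E'
from h import *
for n in('scene','side'): snap(n,n+'10')
a=np.hstack([cv2.imread(f'pics/{n}10.png')[120:400,120:520] for n in('scene','side')]);cv2.imwrite('pics/c10.png',a)
E
```

```text
[ 0.32989921 -0.05646871  0.        ]
[ 0.33806212 -0.18391376  0.        ]
[ 0.33684561 -0.1753666   0.        ]
[ 3.39295251e-01 -6.08337110e-02 -1.11022302e-16]
clock: 9.45
tcp_pos: [0.4964, 0.0107, 0.1475]
tool_rot: [[-0.023, -1.0, -0.002], [-1.0, 0.023, 0.001], [-0.001, 0.002, -1.0]]
wrist_force: [-0.8, 0.6, -2.9]
finger_gap: 0.177
scene10 9.45 [0.4964 0.0107 0.1475] yawx -91.32 z [-1.8e-03  6.0e-04 -1.0e+00] F [-0.8  0.6 -2.9] gap 0.0155 q [ -2.7 -11.   91.3   0.   99.7  88.6]
side10 9.5 [0.4965 0.0112 0.1477] yawx -91.26 z [-1.5e-03  6.0e-04 -1.0e+00] F [ 0.1  1.4 -2.8] gap 0.0159 q [ -2.7 -11.   91.3   0.   99.7  88.6]
```

View pics/c10.png

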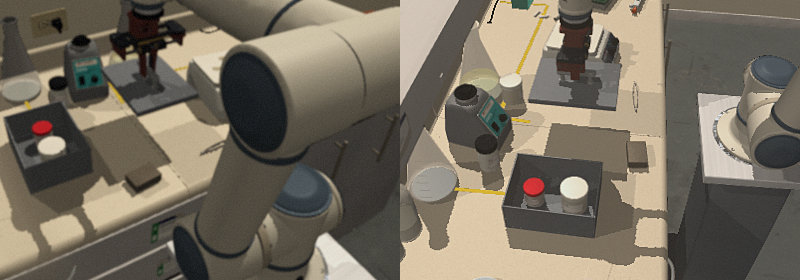

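The box is now open. The small jar has the red lid and stands at the far end, near (41,128) in the left half, and the larger white jar stands at the near end. The space below the carried lid is clear, so I lower it.

```bash
python3 -m pendant '[0,0,0.03,0,0,0,0, 0,0,0.035,0,0,0,0, 0,0,0.035,0,0,0,0, 0,0,0.025,0,0,0,0, 0,0,0.01,0,0,0,0, 0,0,0,0,0,0,0, 0,0,0,0,0,0,0]'
python3 -m pendant '[0,0,0.003,0,0,0,0, 0,0,0,0,0,0,0]'
python3 -m pendant '[0,0,0.003,0,0,0,0, 0,0,0,0,0,0,0]'
python3 -c "
from h import *
snap('side','s11');a=cv2.imread('pics/s11.png')[130:260,230:370];cv2.imwrite('pics/s11c.png',cv2.resize(a,None,fx=4.5,fy=4.5,interpolation=2))"
```

```text
clock: 10.25
tcp_pos: [0.4977, 0.011, 0.015]
tool_rot: [[-0.021, -1.0, 0.002], [-1.0, 0.021, -0.0], [-0.0, -0.002, -1.0]]
wrist_force: [0.8, -0.0, -0.9]
finger_gap: 0.18
clock: 10.45
tcp_pos: [0.4977, 0.0106, 0.0118]
tool_rot: [[-0.022, -1.0, 0.002], [-1.0, 0.022, -0.0], [0.0, -0.002, -1.0]]
wrist_force: [-0.9, 0.4, -2.5]
finger_gap: 0.177
clock: 10.65
tcp_pos: [0.4968, 0.0105, 0.0076]
tool_rot: [[-0.022, -1.0, -0.0], [-1.0, 0.022, -0.0], [0.0, 0.0, -1.0]]
wrist_force: [0.1, -0.5, -3.0]
finger_gap: 0.177
s11 10.65 [0.4968 0.0105 0.0076] yawx -91.28 z [-0. -0. -1.] F [ 0.1 -0.5 -3. ] gap 0.0156 q [ -2.7  -8.  103.   -0.   85.   88.6]
```

View pics/s11c.png

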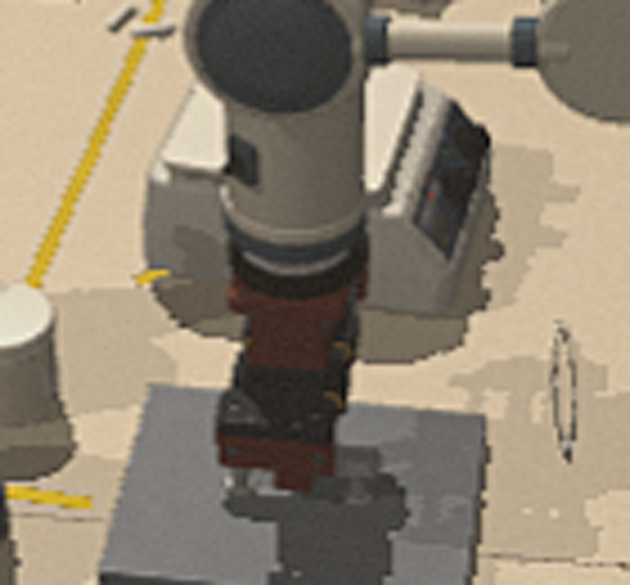

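The lid is about to touch, and the force still shows its full weight. I'll continue in 2 mm steps.

```bash
python3 -m pendant '[0,0,0.002,0,0,0,0, 0,0,0,0,0,0,0]'|grep -E "pos|force"
python3 -m pendant '[0,0,0.002,0,0,0,0, 0,0,0,0,0,0,0]'|grep -E "pos|force"
```

```text
tcp_pos: [0.4967, 0.0106, 0.0053]
wrist_force: [-0.3, 0.6, -3.2]
tcp_pos: [0.497, 0.0105, 0.0048]
wrist_force: [-3.8, -0.6, 4.4]
```

Contact came at TCP z 4.8 mm, just where expected. I release the lid and back off.

```bash
python3 -m pendant '[0,0,0,0,0,0,0.05, 0,0,0,0,0,0,0.05, 0,0,0,0,0,0,0.05, 0,0,0,0,0,0,0.05, 0,0,0,0,0,0,0.05, 0,0,-0.02,0,0,0,0.05, 0,0,-0.04,0,0,0,0.06, 0,0,-0.04,0,0,0,0.075, 0,0,-0.045,0,0,0,0.075, 0,0,-0.045,0,0,0,0.075]'
python3 -m pendant '[-0.03,0,-0.045,0,0,0,0.075, -0.04,-0.01,-0.02,0,0,0,0.075, -0.042,-0.01,0,0,0,0,0.075, -0.042,-0.01,0,0,0,0,0.075, -0.042,-0.01,0,0,0,0,0.075, 0,0,0,0,0,0,0.075, 0,0,0,0,0,0,0.075]'
python3 -c "
from h import *
snap('wrist','w12');snap('side','s12');snap('scene','sc12')"
```

```text
clock: 12.1
tcp_pos: [0.4965, 0.0106, 0.1952]
tool_rot: [[-0.022, -1.0, -0.0], [-1.0, 0.022, 0.0], [-0.0, 0.0, -1.0]]
wrist_force: [0.2, -0.9, 0.1]
finger_gap: 0.845
clock: 12.8
tcp_pos: [0.5411, 0.2039, 0.2545]
tool_rot: [[-0.021, -1.0, -0.001], [-1.0, 0.021, -0.001], [0.001, 0.001, -1.0]]
wrist_force: [0.2, -0.2, 0.1]
finger_gap: 0.854
w12 12.8 [0.5411 0.2039 0.2545] yawx -91.18 z [-1.3e-03 -9.0e-04 -1.0e+00] F [ 0.2 -0.2  0.1] gap 0.075 q [ 17.3   3.   67.1  -0.  109.9 108.5]
s12 12.85 [0.5411 0.203  0.255 ] yawx -91.26 z [-6.e-04 -7.e-04 -1.e+00] F [0.4 0.8 0.9] gap 0.0746 q [ 17.2   2.9  67.2  -0.  109.9 108.5]
sc12 12.9 [0.5412 0.2025 0.2554] yawx -91.32 z [ 2.e-04 -4.e-04 -1.e+00] F [-0.2 -0.8 -0.2] gap 0.0747 q [ 17.2   2.9  67.2  -0.  109.9 108.5]
```

View pics/w12.png

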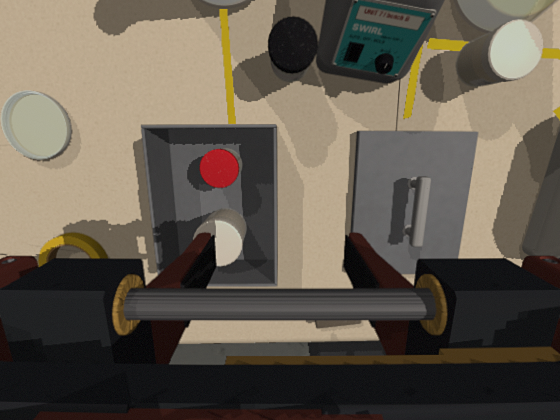

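View pics/s12.png

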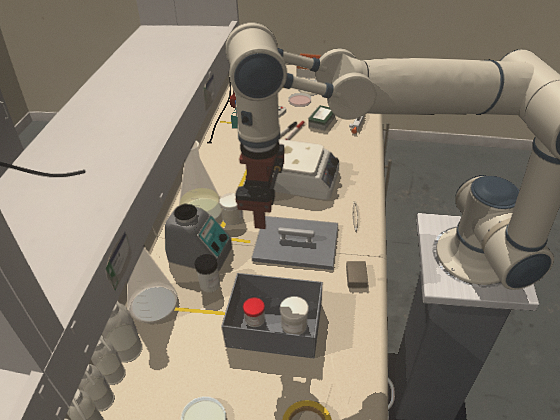

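The lid lies flat on the bench with its handle up, in w12 at about (413,200). The red jar lid is at (219,168) in w12 and (254,306) in the side view. I move over the jar for a second view.

```bash
python3 -m pendant '[-0.04,-0.01,0,0,0,0,0.075, -0.041,-0.01,0,0,0,0,0.075, 0,0,0,0,0,0,0.075, 0,0,0,0,0,0,0.075]'
python3 - <<'E'
from h import *
snap('wrist','w13')
def red(t):
    a=cv2.imread(f'pics/{t}.png').astype(int);m=((a[...,2]>110)&(a[...,1]<60)&(a[...,0]<70)).astype(np.uint8)
    n,l,s,c=cv2.connectedComponentsWithStats(m);i=[k for k in np.argsort(-s[1:,4])+1][:3]
    return [(s[k].tolist(),c[k].round(1)) for k in i],l,s
for t in('w12','w13','s12','sc12'):print(t,red(t)[0])
a=cv2.imread('pics/w13.png')[90:270,180:400];cv2.imwrite('pics/w13c.png',cv2.resize(a,None,fx=3.3,fy=3.3,interpolation=2))
E
```

```text
clock: 13.35
tcp_pos: [0.5631, 0.2831, 0.2549]
tool_rot: [[-0.023, -1.0, -0.001], [-1.0, 0.023, -0.001], [0.001, 0.001, -1.0]]
wrist_force: [0.1, -0.2, 0.1]
finger_gap: 0.853
w13 13.35 [0.5631 0.2831 0.2549] yawx -91.3 z [-6.e-04 -8.e-04 -1.e+00] F [ 0.1 -0.2  0.1] gap 0.0749 q [ 23.6  11.3  58.2  -0.  110.6 114.9]
w12 [([200, 149, 39, 39, 1187], array([218.7, 168. ]))]
w13 [([262, 165, 38, 38, 1137], array([280.6, 183.7]))]
s12 [([243, 297, 22, 19, 298], array([253.3, 305.9])), ([303, 55, 9, 3, 10], array([306.9,  55.8])), ([297, 122, 6, 5, 6], array([299.5, 124.3]))]
sc12 [([152, 241, 20, 13, 205], array([161.6, 246.8])), ([504, 138, 8, 5, 9], array([507.4, 139.9])), ([453, 210, 5, 2, 5], array([455. , 210.6]))]
```

View pics/w13c.png

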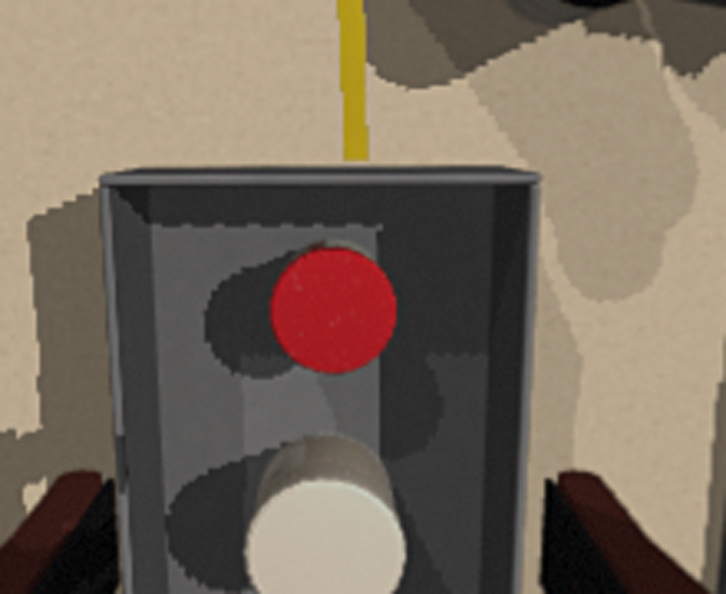

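```bash
python3 - <<'E'
from h import *
a,b=ray('wrist',(218.8,168),pose('w12')),ray('wrist',(280.6,183.7),pose('w13'))
X,e=tri([a,b]);print('wrist',X,e)
c,d=ray('side',(253.5,305.5)),ray('scene',(161.6,246.8))
X,e=tri([c,d]);print('fixed',X,e)
for r in(a,b,c,d):print(atz(r,.058))
f=298/ (.44-.058)*.052; print('dia px',f)
# box rim corners in w13c
g=lambda u,v:((u+.5)/3.3-.5+180,(v+.5)/3.3-.5+90)
q=[atz(ray('wrist',g(*p),pose('w13')),.084) for p in[(102,175),(540,177),(520,480),(117,480)]];print(np.round(q,4))
E
```

```text
wrist [0.56417136 0.2801469  0.05523569] [0.0, 0.0]
fixed [0.5658739  0.27880524 0.05485472] [0.7, 0.7]
[0.5645211  0.27957453 0.058     ]
[0.56462931 0.28015735 0.058     ]
[0.56555028 0.28035629 0.058     ]
[0.56137817 0.28018668 0.058     ]
dia px 40.565445026178004
[[0.6196 0.3611 0.084 ]
 [0.6154 0.2058 0.084 ]
 [0.5019 0.21   0.084 ]
 [0.5053 0.3643 0.084 ]]
```

The jar is measured at (0.5645, 0.280) with its top at about 0.055 to 0.058 m, which agrees with the text: 48 mm from the middle and a 59 mm top. I descend over it.

```bash
python3 -m pendant '[0.003,-0.0014,0.03,0,0,0,0.072, 0,0,0.045,0,0,0,0.072, 0,0,0.045,0,0,0,0.072, 0,0,0.04,0,0,0,0.072, 0,0,0.03,0,0,0,0.072, 0,0,0,0,0,0,0.072, 0,0,0,0,0,0,0.072]'
python3 - <<'E'
from h import *
for n in('wrist','side','scene'): snap(n,n+'14')
cv2.imwrite('pics/c14.png',np.hstack([cv2.resize(cv2.imread(f'pics/{n}14.png')[y:y+130,x:x+130],None,fx=3,fy=3,interpolation=2) for n,y,x in(('side',235,205),('scene',190,105))]))
E
```

```text
clock: 14.1
tcp_pos: [0.5646, 0.2797, 0.0667]
tool_rot: [[-0.024, -1.0, 0.001], [-1.0, 0.024, 0.0], [-0.0, -0.001, -1.0]]
wrist_force: [-0.2, -0.6, 1.0]
finger_gap: 0.82
wrist14 14.1 [0.5646 0.2797 0.0667] yawx -91.36 z [ 1.e-03  2.e-04 -1.e+00] F [-0.2 -0.6  1. ] gap 0.072 q [ 23.3  10.5  78.1  -0.   91.3 114.6]
side14 14.15 [0.5655 0.2803 0.0683] yawx -91.35 z [ 0.0035  0.0013 -1.    ] F [ 0.3 -0.1  1.6] gap 0.0717 q [ 23.3  10.5  78.   -0.   91.3 114.6]
scene14 14.2 [0.5659 0.2808 0.0689] yawx -91.33 z [ 0.0048  0.002  -1.    ] F [0.4 0.  0.7] gap 0.0723 q [ 23.3  10.5  77.9  -0.   91.3 114.6]
```

View pics/c14.png

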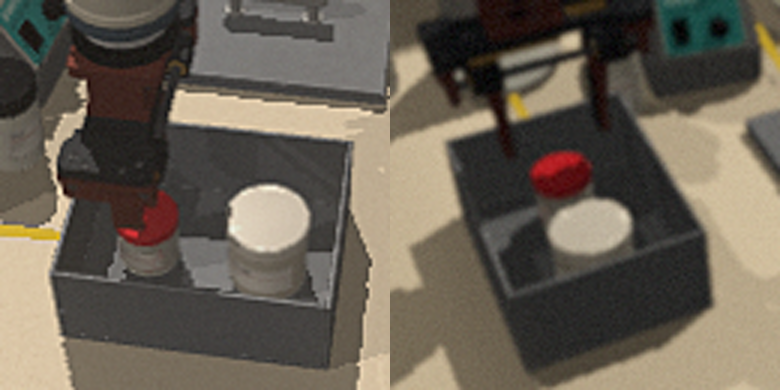

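View pics/wrist14.png

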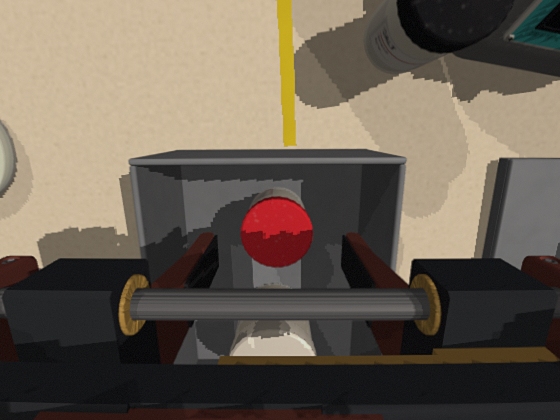

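The jar sits centred between the open fingers, at (277,231) in the wrist view, and the walls are clear. I go down the last 50 mm and grip.

```bash
python3 -m pendant '[0,0,0.025,0,0,0,0.072, 0,0,0.015,0,0,0,0.072, 0,0,0,0,0,0,0.072]'
python3 -m pendant '[0,0,0.01,0,0,0,0.072, 0,0,0,0,0,0,0.072]'
python3 -m pendant '[0,0,0,0,0,0,0.04,0,0,0,0,0,0,0.04,0,0,0,0,0,0,0.04,0,0,0,0,0,0,0.04,0,0,0,0,0,0,0.04,0,0,0,0,0,0,0.04]' 20
```

```text
clock: 14.55
tcp_pos: [0.5632, 0.2803, 0.0232]
tool_rot: [[-0.022, -1.0, -0.003], [-1.0, 0.022, -0.001], [0.001, 0.003, -1.0]]
wrist_force: [-0.2, 0.8, -0.0]
finger_gap: 0.82
clock: 14.75
tcp_pos: [0.5641, 0.2808, 0.0145]
tool_rot: [[-0.022, -1.0, -0.001], [-1.0, 0.022, -0.0], [0.0, 0.001, -1.0]]
wrist_force: [-0.8, -0.1, 0.2]
finger_gap: 0.818
clock: 15.35
tcp_pos: [0.5647, 0.2811, 0.0159]
tool_rot: [[-0.022, -1.0, 0.001], [-1.0, 0.022, 0.0], [-0.0, -0.001, -1.0]]
wrist_force: [-0.5, -0.1, 2.3]
finger_gap: 0.565
```

The gap is 49.6 mm, so the jar is held. I lift it straight up.

```bash
python3 -m pendant '[0,0,-0.01,0,0,0,0.04,0,0,-0.02,0,0,0,0.04,0,0,-0.03,0,0,0,0.04,0,0,-0.03,0,0,0,0.04,0,0,-0.03,0,0,0,0.04,0,0,-0.03,0,0,0,0.04,0,0,-0.03,0,0,0,0.04,0,0,0,0,0,0,0.04,0,0,0,0,0,0,0.04]'
python3 - <<'E'
from h import *
for n in('wrist','side','scene'): snap(n,n+'15')
cv2.imwrite('pics/c15.png',np.hstack([cv2.resize(cv2.imread(f'pics/{n}15.png')[y:y+160,x:x+130],None,fx=3,fy=3,interpolation=2) for n,y,x in(('side',205,205),('scene',160,105))]))
E
```

```text
clock: 16.25
tcp_pos: [0.5645, 0.2809, 0.1957]
tool_rot: [[-0.022, -1.0, 0.001], [-1.0, 0.022, 0.0], [-0.0, -0.001, -1.0]]
wrist_force: [0.2, 0.2, -2.3]
finger_gap: 0.568
wrist15 16.25 [0.5645 0.2809 0.1957] yawx -91.28 z [ 1.e-03  4.e-04 -1.e+00] F [ 0.2  0.2 -2.3] gap 0.0499 q [ 23.4   9.9  65.7  -0.  104.3 114.6]
side15 16.3 [0.564  0.2807 0.194 ] yawx -91.28 z [-1.5e-03 -7.0e-04 -1.0e+00] F [ 0.4  0.4 -1.7] gap 0.0499 q [ 23.4  10.   65.8  -0.  104.3 114.6]
scene15 16.35 [0.5637 0.2806 0.1931] yawx -91.28 z [-0.003  -0.0013 -1.    ] F [ 0.4 -0.3 -0.8] gap 0.0498 q [ 23.4  10.   65.9   0.  104.3 114.6]
```

View pics/c15.png

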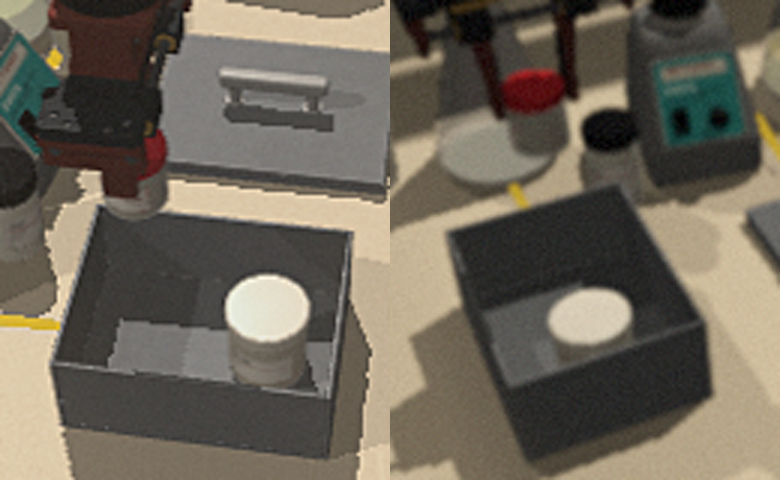

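View pics/wrist15.png

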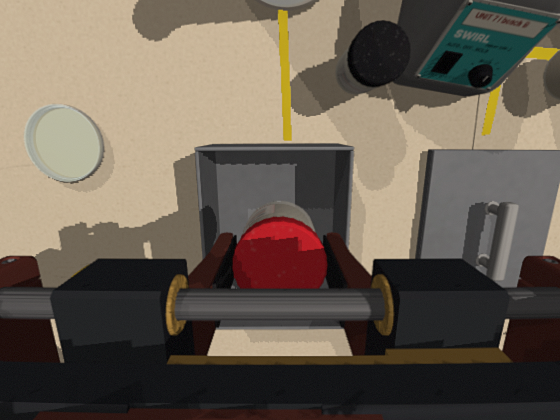

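The jar is held upright and is clear of the box, and the large jar still stands in its place. I carry it across to the plate.

```bash
python3 -m pendant '[0.02,0.001,0,0,0,0,0.04,0.03,0.0015,0,0,0,0,0.04,0.038,0.0015,0,0,0,0,0.04,0.038,0.0015,0,0,0,0,0.04,0.038,0.0015,0,0,0,0,0.04,0.038,0.0015,0,0,0,0,0.04,0.038,0.0015,0,0,0,0,0.04,0.038,0.0015,0,0,0,0,0.04]'
python3 -m pendant '[0.038,0.0015,0,0,0,0,0.04,0.038,0.0015,0,0,0,0,0.04,0.038,0.0015,0,0,0,0,0.04,0.038,0.0015,0,0,0,0,0.04,0.038,0.0015,0,0,0,0,0.04,0.038,0.0015,0,0,0,0,0.04,0.03,0.001,0,0,0,0,0.04,0.02,0,0,0,0,0,0.04,0,0,0,0,0,0,0.04,0,0,0,0,0,0,0.04]'
python3 - <<'E'
from h import *
for n in('wrist','side'): snap(n,n+'16')
E
```

```text
clock: 17.2
tcp_pos: [0.5456, 0.0018, 0.1934]
tool_rot: [[-0.022, -1.0, -0.003], [-1.0, 0.022, 0.0], [-0.0, 0.003, -1.0]]
wrist_force: [0.7, 0.6, -1.5]
finger_gap: 0.566
clock: 18.2
tcp_pos: [0.5304, -0.2739, 0.1943]
tool_rot: [[-0.022, -1.0, -0.001], [-1.0, 0.022, 0.002], [-0.002, 0.001, -1.0]]
wrist_force: [-0.0, -0.3, -1.1]
finger_gap: 0.564
wrist16 18.2 [ 0.5304 -0.2739  0.1943] yawx -91.29 z [-0.0012  0.0016 -1.    ] F [-0.  -0.3 -1.1] gap 0.0495 q [-30.6   4.8  71.4   0.  103.9  60.7]
side16 18.25 [ 0.5306 -0.2734  0.1947] yawx -91.23 z [-7.0e-04  1.1e-03 -1.0e+00] F [-0.2  0.8 -0.9] gap 0.0497 q [-30.6   4.7  71.4   0.  103.9  60.7]
```

View pics/wrist16.png

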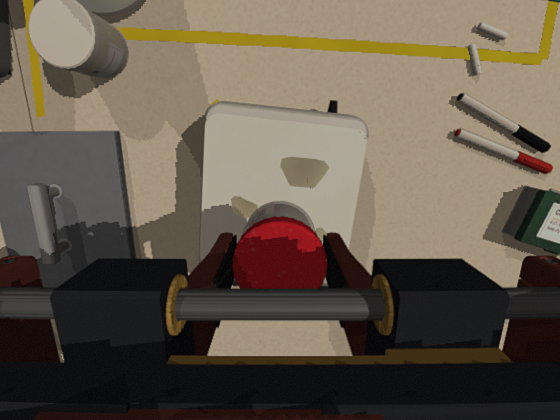

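View pics/side16.png

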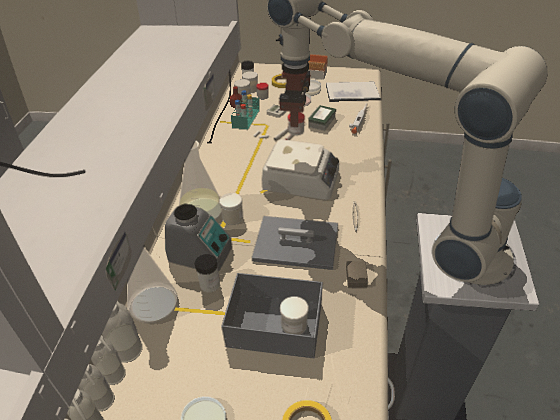

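The jar is over the plate, within about 1 mm of the measured centre. I lower it, creeping at the end.

```bash
python3 -m pendant '[0.0008,-0.001,0.02,0,0,0,0.04,0,0,0.025,0,0,0,0.04,0,0,0.02,0,0,0,0.04,0,0,0.009,0,0,0,0.04,0,0,0,0,0,0,0.04,0,0,0,0,0,0,0.04]'|grep -E "pos|force"
python3 -m pendant '[0,0,0.003,0,0,0,0.04,0,0,0,0,0,0,0.04]'|grep -E "pos|force"
python3 -m pendant '[0,0,0.003,0,0,0,0.04,0,0,0,0,0,0,0.04]'|grep -E "pos|force"
python3 -c "
from h import *
snap('side','s17');a=cv2.imread('pics/s17.png')[90:210,240:360];cv2.imwrite('pics/s17c.png',cv2.resize(a,None,fx=5,fy=5,interpolation=2))"
```

```text
tcp_pos: [0.5319, -0.2749, 0.1224]
wrist_force: [0.2, -0.6, -0.3]
tcp_pos: [0.5318, -0.2755, 0.1191]
wrist_force: [-0.0, 0.6, -1.4]
tcp_pos: [0.5313, -0.2754, 0.115]
wrist_force: [-0.5, 0.5, -0.9]
s17 19.3 [ 0.5313 -0.2754  0.115 ] yawx -91.29 z [-3.e-04  1.e-04 -1.e+00] F [-0.5  0.5 -0.9] gap 0.0499 q [-30.7   4.9  79.3  -0.   95.8  60.6]
```

View pics/s17c.png

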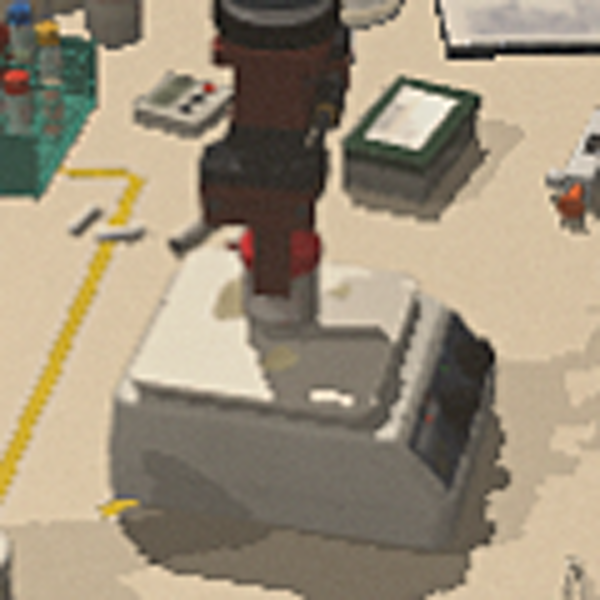

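The jar is a few millimetres above the plate, with no contact yet. I carry on in small steps.

```bash
for i in 1; do :; done; python3 -m pendant '[0,0,0.002,0,0,0,0.04,0,0,0,0,0,0,0.04]'|grep -E "pos|force"
python3 -m pendant '[0,0,0.0015,0,0,0,0.04,0,0,0,0,0,0,0.04]'|grep -E "pos|force"
python3 -m pendant '[0,0,0.0012,0,0,0,0.04,0,0,0,0,0,0,0.04]'|grep -E "pos|force"
```

```text
tcp_pos: [0.5313, -0.2753, 0.1129]
wrist_force: [-0.2, 0.2, -0.8]
tcp_pos: [0.5313, -0.2753, 0.1115]
wrist_force: [0.4, 0.1, 0.0]
tcp_pos: [0.5313, -0.2753, 0.1103]
wrist_force: [0.4, 0.3, -0.8]
```

```bash
python3 -m pendant '[0,0,0.001,0,0,0,0.04,0,0,0,0,0,0,0.04]'|grep -E "pos|force"
python3 -m pendant '[0,0,0.001,0,0,0,0.04,0,0,0,0,0,0,0.04]'|grep -E "pos|force"
```

```text
tcp_pos: [0.5314, -0.2753, 0.1095]
wrist_force: [-0.7, 0.0, 0.1]
tcp_pos: [0.5315, -0.2753, 0.1094]
wrist_force: [-1.9, 0.1, 4.5]
```

Contact came at 4.5 N, with TCP z at 0.1094 m against an expected 0.110 m. I open the fingers and retreat upward.

```bash
python3 -m pendant '[0,0,0,0,0,0,0.055,0,0,0,0,0,0,0.06,0,0,0,0,0,0,0.068,0,0,0,0,0,0,0.075,0,0,0,0,0,0,0.075,0,0,-0.015,0,0,0,0.075,0,0,-0.03,0,0,0,0.075,0,0,-0.04,0,0,0,0.075,0,0,-0.04,0,0,0,0.075,0,0,-0.03,0,0,0,0.075]'
python3 -m pendant '[-0.03,0.02,0,0,0,0,0.075,-0.03,0.02,0,0,0,0,0.075,0,0,0,0,0,0,0.075,0,0,0,0,0,0,0.075]'
python3 - <<'E'
from h import *
for n in('wrist','side','scene'): snap(n,n+'18')
E
```

```text
clock: 21.35
tcp_pos: [0.5315, -0.2754, 0.2681]
tool_rot: [[-0.022, -1.0, 0.004], [-1.0, 0.022, -0.002], [0.002, -0.004, -1.0]]
wrist_force: [0.4, -0.0, 0.1]
finger_gap: 0.859
clock: 21.75
tcp_pos: [0.4929, -0.2143, 0.2651]
tool_rot: [[-0.021, -1.0, 0.002], [-1.0, 0.021, -0.001], [0.001, -0.002, -1.0]]
wrist_force: [0.8, -0.6, 0.4]
finger_gap: 0.853
wrist18 21.75 [ 0.4929 -0.2143  0.2651] yawx -91.23 z [ 0.0022 -0.0014 -1.    ] F [ 0.8 -0.6  0.4] gap 0.0749 q [-27.1  -3.2  72.3  -0.  110.8  64.1]
side18 21.8 [ 0.493  -0.2148  0.2645] yawx -91.27 z [ 0.0014 -0.0011 -1.    ] F [0.4 0.7 1.2] gap 0.0749 q [-27.2  -3.1  72.2  -0.  110.8  64.1]
scene18 21.85 [ 0.4931 -0.2151  0.264 ] yawx -91.3 z [ 6.e-04 -6.e-04 -1.e+00] F [0.6 0.9 0.2] gap 0.0749 q [-27.2  -3.1  72.2  -0.  110.8  64.1]
```

View pics/wrist18.png

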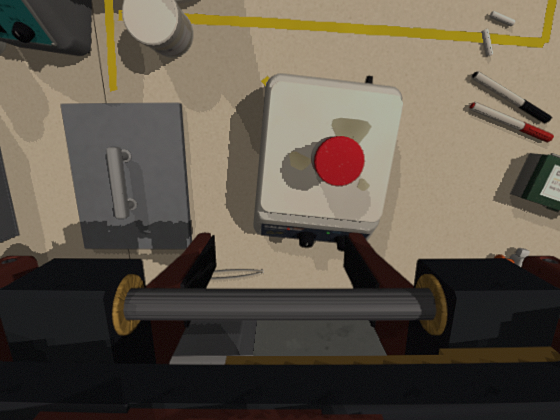

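View pics/side18.png

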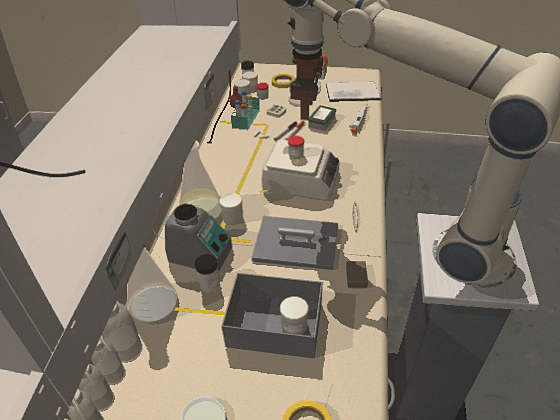

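```bash
python3 - <<'E'
from h import *
p=pose('wrist18')
a=cv2.imread('pics/wrist18.png').astype(int);m=((a[...,2]>110)&(a[...,1]<60)&(a[...,0]<70)).astype(np.uint8)
n,l,s,c=cv2.connectedComponentsWithStats(m);k=np.argmax(s[1:,4])+1;print(c[k],s[k])
print('jar',atz(ray('wrist',c[k],p),.153))
q=[atz(ray('wrist',x,p),.098) for x in[(270,80),(401,93),(380,222),(262,212)]];print(np.round(q,4),np.mean(q,0))
a=cv2.imread('pics/wrist18.png')[60:240,230:420];cv2.imwrite('pics/w18c.png',cv2.resize(a,None,fx=3.3,fy=3.3,interpolation=2))
E
```

```text
[339.37814676 160.43545795] [ 315  136   49   50 1867]
jar [ 0.53166946 -0.27585726  0.153     ]
[[ 0.6162 -0.2079  0.098 ]
 [ 0.6001 -0.354   0.098 ]
 [ 0.4496 -0.3394  0.098 ]
 [ 0.4656 -0.1938  0.098 ]] [ 0.53287092 -0.2737832   0.098     ]
```

View pics/w18c.png

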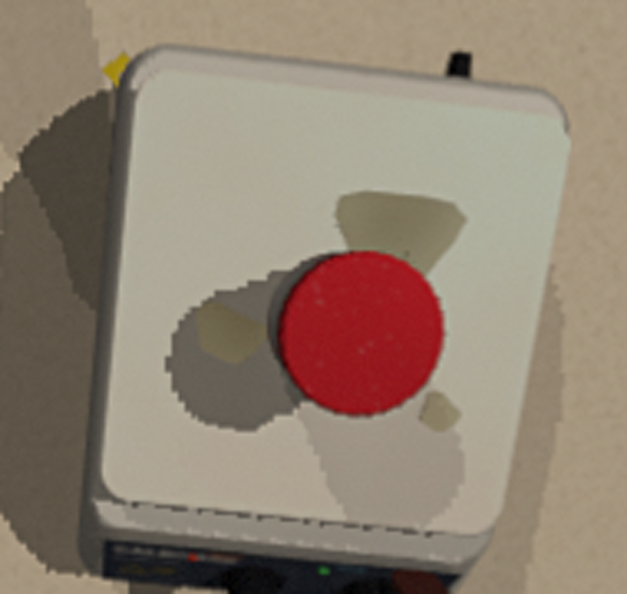

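The jar stands upright at (0.5317, -0.2759), about 1 to 2 mm from the plate's centre. The lid lies flat with its handle up, the large jar is in the box, and the robot is clear of everything. I hand in.

```bash
python3 -m pendant '[0,0,0,0,0,0,0.075,0,0,0,0,0,0,0.075]'|grep force; python3 -c "
from workcell import bot
print(bot.finish_job(),bot.sense()['clock'])"
```

```text
wrist_force: [0.4, 0.3, -0.0]
the job is handed in; nothing more can be done
the job is handed in; nothing more can be done
```

The job is done and handed in at about 22 s on the robot's clock.
- **Lid:** I lifted it off by its bar and laid it flat on the bench between box and stirrer, handle up.
- **Small jar:** I took the red-lidded jar out of the box and set it on the stirrer's plate until it touched (4.5 N), then let go.
- **Large jar:** it still stands in its place in the box.

**Last checks:** the jar stands upright at (0.5317, -0.2759). The plate centre measured (0.5315, -0.2745) beforehand and (0.533, -0.274) afterwards, so the jar is about 1 to 2 mm off. The gripper is clear and reads no force.

**What failed or disagreed:**
- **First grasp:** the first try at the bar missed. The real fingertips end about 19 mm behind the stated TCP, so the shut fingers rested on the bar with about 5 N. I measured the offset and allowed for it from then on.
- **Heights:** the wrist camera read 2 to 4 mm below the stated heights, and the fixed cameras up to 6 mm.

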